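# Rack dusty stone chisels, swing the air bar over them and switch on the blow-off

### The job

Push the free end of the air bar round its pin until it is fully out of the way against its stop, then press every loose chisel down into a bay of the rack until the spring clips snap over it, centred in the clips with its cutting edge on the side where the bar will lie. Then push the bar back across the chisels until it is fully against its other stop, and after that turn the selector to the position marked with the long white bar; leave the other things on the bench where they are.

Things in the scene. Friction and masses are not known exactly. Their poses are not given: they have to be found in the camera images.
- rack: Blow-off rack, fixed: grey plate 200 (x) x 300 (y) x 12 mm, origin at its underside's centre; -x end nearest the robot, y across the bays. Two rails at x = -42 and 42 mm (14 mm wide, tops 40 mm above the bench) carry 4 bays of spring clips. Two stop blocks for the bar, 74 mm high: at x = -86, y = -112 mm (12 x 24 mm) and x = 60, y = 136 mm (30 x 12 mm).
- bar_pin (a point): The air bar's pin, fixed on the rack at x = -70, y = 120 mm, 71 mm above the bench (mid-height of the bar). Frame parallel to the rack's.
- bar_end (a point): Axis of the round steel post on the bar's free end, 240 mm from the pin, at mid-height of the bar (71 mm above the bench). The post is 18 mm thick and rises from the bar's top (78 mm above the bench) to 107 mm. The frame turns with the bar; the pin lies in its +y direction.
- air_bar (a joint): Angle of the aluminium air bar, rad, counter-clockwise from above: 0 = across all bays against its stop (pin to post along the rack's -y), 1.571 = right out against the other stop (along the rack's +x). Bar 18 mm wide, 64 to 78 mm above the bench, ends 12 mm past the post. Stiff pin (about 0.6 N at the post): stays where left.
- selector (a joint): Selector knob, rad, clockwise from above: clicks into 0, 0.6, 1.2 and 1.8 (stops at 0 and 1.8). 1.2 is the position marked with the long white bar on the box, the others have small dots. About 0.15 N m takes it over a click; let go, it settles in the nearest position.
- selector_grip (a point): On the knob's axis, 76 mm above the bench, mid-height of its black bar grip (50 x 14 mm, 57 to 91 mm above the bench). The frame turns with the knob: grip along its x, white pointer line at its -x end. Below the grip a disc of 52 mm diameter and the fixed grey box, 110 x 110 mm, top 45 mm above the bench.
- bay0 (a point): Bay 0, rack y = 70 mm: the seated chisel's mid-axis point, midway between the rails, 48 mm above the bench; rack frame, chisel along x, edge to -x. At x = -42 and 42 mm a pair of clip jaws 11 mm wide; lips 56 mm up (tops 60 mm), 10 mm apart, spring open to 16 mm when the chisel is pressed straight down (10 to 15 N in all). Midway between the rails only the 12 mm plate.
- bay1 (a point): Bay 1, rack y = 20 mm: the same as bay 0 in all else (the seated chisel's mid-axis point, 48 mm above the bench, rack frame).
- bay2 (a point): Bay 2, rack y = -30 mm: the same as bay 0 in all else (the seated chisel's mid-axis point, 48 mm above the bench, rack frame).
- bay3 (a point): Bay 3, rack y = -80 mm: the same as bay 0 in all else (the seated chisel's mid-axis point, 48 mm above the bench, rack frame).
- chisel0: Stone chisel 0: octagonal iron bar 16 mm across flats, 170 mm long, about 0.25 kg; origin on its axis at mid-length, x along it, the flat cutting edge at its -x end (last 30 mm: 14 mm wide, 6 mm thick), blunt end at +x. May have rolled about x. 3 or 4 chisels are present, lying on the bench at the robot's left, edges roughly towards the robot.
- chisel1: Stone chisel 1: octagonal iron bar 16 mm across flats, 170 mm long, about 0.25 kg; origin on its axis at mid-length, x along it, the flat cutting edge at its -x end (last 30 mm: 14 mm wide, 6 mm thick), blunt end at +x. May have rolled about x. 3 or 4 chisels are present, lying on the bench at the robot's left, edges roughly towards the robot.
- chisel2: Stone chisel 2: octagonal iron bar 16 mm across flats, 170 mm long, about 0.25 kg; origin on its axis at mid-length, x along it, the flat cutting edge at its -x end (last 30 mm: 14 mm wide, 6 mm thick), blunt end at +x. May have rolled about x. 3 or 4 chisels are present, lying on the bench at the robot's left, edges roughly towards the robot.
- chisel3: Stone chisel 3: octagonal iron bar 16 mm across flats, 170 mm long, about 0.25 kg; origin on its axis at mid-length, x along it, the flat cutting edge at its -x end (last 30 mm: 14 mm wide, 6 mm thick), blunt end at +x. May have rolled about x. 3 or 4 chisels are present, lying on the bench at the robot's left, edges roughly towards the robot.
- grinder_a: Bystander, to be left alone: air die grinder with a blue sleeve and a stone point, 150 mm; origin at the centre of its underside.
- jar: Bystander, to be left alone: amber jar, 66 mm diameter, 85 mm high; origin at the centre of its underside.
- spanner: Bystander, to be left alone: spanner, 170 mm; origin at the centre of its underside.
- brush: Bystander, to be left alone: dust brush, 200 mm; origin at the centre of its underside.
- stone_offcut: Bystander, to be left alone: marble offcut 70 x 50 x 30 mm; origin at the centre of its underside.
Not all that is in view belongs to the job. What is shaped like the chisel1 but turquoise is not meant. What is shaped like the chisel3 but blue is not meant.

How it is judged:
On the way, in this order (a step that is already met when the one before it is completed fails the run):
1. the air bar is swung right out against its stop (value of joint air_bar above 1.5 rad), for 0.2 s.
2. every chisel present is snapped into a bay, edge on the bar's side (((distance between chisel0 and bay0 below 0.02 m and z of chisel0 in the frame of bay0 below 0.0045 m and x of bar_pin in the frame of chisel0 below -0.03 m and angle between chisel0's own x axis and vertical between 1.51 and 1.63 rad) or (distance between chisel0 and bay1 below 0.02 m and z of chisel0 in the frame of bay1 below 0.0045 m and x of bar_pin in the frame of chisel0 below -0.03 m and angle between chisel0's own x axis and vertical between 1.51 and 1.63 rad) or (distance between chisel0 and bay2 below 0.02 m and z of chisel0 in the frame of bay2 below 0.0045 m and x of bar_pin in the frame of chisel0 below -0.03 m and angle between chisel0's own x axis and vertical between 1.51 and 1.63 rad) or (distance between chisel0 and bay3 below 0.02 m and z of chisel0 in the frame of bay3 below 0.0045 m and x of bar_pin in the frame of chisel0 below -0.03 m and angle between chisel0's own x axis and vertical between 1.51 and 1.63 rad)) and ((distance between chisel1 and bay0 below 0.02 m and z of chisel1 in the frame of bay0 below 0.0045 m and x of bar_pin in the frame of chisel1 below -0.03 m and angle between chisel1's own x axis and vertical between 1.51 and 1.63 rad) or (distance between chisel1 and bay1 below 0.02 m and z of chisel1 in the frame of bay1 below 0.0045 m and x of bar_pin in the frame of chisel1 below -0.03 m and angle between chisel1's own x axis and vertical between 1.51 and 1.63 rad) or (distance between chisel1 and bay2 below 0.02 m and z of chisel1 in the frame of bay2 below 0.0045 m and x of bar_pin in the frame of chisel1 below -0.03 m and angle between chisel1's own x axis and vertical between 1.51 and 1.63 rad) or (distance between chisel1 and bay3 below 0.02 m and z of chisel1 in the frame of bay3 below 0.0045 m and x of bar_pin in the frame of chisel1 below -0.03 m and angle between chisel1's own x axis and vertical between 1.51 and 1.63 rad)) and ((distance between chisel2 and bay0 below 0.02 m and z of chisel2 in the frame of bay0 below 0.0045 m and x of bar_pin in the frame of chisel2 below -0.03 m and angle between chisel2's own x axis and vertical between 1.51 and 1.63 rad) or (distance between chisel2 and bay1 below 0.02 m and z of chisel2 in the frame of bay1 below 0.0045 m and x of bar_pin in the frame of chisel2 below -0.03 m and angle between chisel2's own x axis and vertical between 1.51 and 1.63 rad) or (distance between chisel2 and bay2 below 0.02 m and z of chisel2 in the frame of bay2 below 0.0045 m and x of bar_pin in the frame of chisel2 below -0.03 m and angle between chisel2's own x axis and vertical between 1.51 and 1.63 rad) or (distance between chisel2 and bay3 below 0.02 m and z of chisel2 in the frame of bay3 below 0.0045 m and x of bar_pin in the frame of chisel2 below -0.03 m and angle between chisel2's own x axis and vertical between 1.51 and 1.63 rad)) and ((distance between chisel3 and bay0 below 0.02 m and z of chisel3 in the frame of bay0 below 0.0045 m and x of bar_pin in the frame of chisel3 below -0.03 m and angle between chisel3's own x axis and vertical between 1.51 and 1.63 rad) or (distance between chisel3 and bay1 below 0.02 m and z of chisel3 in the frame of bay1 below 0.0045 m and x of bar_pin in the frame of chisel3 below -0.03 m and angle between chisel3's own x axis and vertical between 1.51 and 1.63 rad) or (distance between chisel3 and bay2 below 0.02 m and z of chisel3 in the frame of bay2 below 0.0045 m and x of bar_pin in the frame of chisel3 below -0.03 m and angle between chisel3's own x axis and vertical between 1.51 and 1.63 rad) or (distance between chisel3 and bay3 below 0.02 m and z of chisel3 in the frame of bay3 below 0.0045 m and x of bar_pin in the frame of chisel3 below -0.03 m and angle between chisel3's own x axis and vertical between 1.51 and 1.63 rad))), for 0.2 s.
3. the air bar is back across the bays against its stop (value of joint air_bar below 0.06 rad), for 0.2 s.
4. the selector clicks into the position with the long white bar (value of joint selector between 1.08 and 1.32 rad), for 0.2 s.
At the end, for the whole second after the job is handed in: Every chisel present is snapped down in a bay (its middle within 20 mm of the bay's middle, its axis at most 4.5 mm high, its edge towards the rack's -x), the air bar is within 0.06 rad of its stop across the bays, the selector within 0.12 rad of 1.2, and all is at rest (all of step 2 and all of step 4 and value of joint air_bar below 0.06 rad and velocity of joint each of selector, air_bar below 0.05 rad/s and linear speed of each of chisel0, chisel1, chisel2, chisel3 below 0.02 m/s); the robot touches nothing.
It fails at once if one of the bystanders is knocked more than 40 mm aside (distance of any of grinder_a, jar, spanner, brush, stone_offcut from where it was at the start of the episode above 0.04 m).
Of chisel0, chisel1, chisel2, chisel3 only 3 to 4 are there at a start; the rules pass over those that are not, and their reading is None.
At some moment in a run one of chisel0, chisel1, chisel2, chisel3 may be knocked a few centimetres aside while the robot is not near it.
Once in a run the grip may slacken for a moment while it holds something.
It also fails if it takes over 210 s, if anything falls off the work surface, if the arm or the gripper's body presses on something with over 40 N, if the wrist force passes 120 N, or if a joint passes its speed limit or range.

### The arm

A 6-joint arm with a two-finger parallel gripper is mounted at the origin on the work surface. World frame = base frame: x ahead of the robot, y to its left, z up, the work surface at z = 0. Lengths are in m, angles in rad, forces in N, time in s.
With the tool pointing down it reaches from about 0.325 to 0.775 m from the base axis. Payload 5.5 kg.
Tool frame: the origin (TCP) lies between the finger pads; the fingertips stand 8 mm ahead of it and the grasp point (between the pads) lies 11 mm behind it (tcp_to_tips is the distance from the TCP to the fingertips, in m); z points along the fingers, y is the direction in which the jaws open and shut (so a half turn about z gives the same grasp; the last joint's range is limited). The gripper opens to 88 mm and grips with 3 to 60 N. Pads are 20 mm wide; open, the fingers measure 115 mm over their backs; the gripper's body (75 mm by 178 mm) begins 61 mm behind the grasp point.
Start: joints at [-1.343, 0.091, 1.231, -0, 1.82, -0.057], TCP at [0.169, -0.576, 0.231] pointing down, gripper open.
Joint ranges: [-2.87, 2.87], [-0.86, 2.18], [0.17, 2.46], [-1.51, 4.65], [0.06, 2.69], [-2.65, 2.65]. Speed limits (rad/s): [2.57, 2.57, 3.01, 3.14, 3.14, 3.14].

### API

Orientations are given as a unit quaternion [w, x, y, z].
In Python, from bench import * gives the robot as it stands. Calls block until the motion is done:
- move_to(position, orientation): joint-space move of the TCP to a pose.
- move_l(position, speed=0.15, orientation=None): straight line of the TCP; orientation=None keeps the orientation; speed is the mean speed in m/s.
- movej(angles): joint-space move.
- gripper_open() and close(): open the fingers fully, or close them until they stop; the grip force is fixed at half the most.
- hold(seconds).
- inverse_kinematics(position, orientation): joint angles nearest the present ones, or None.
- state(): the state.
- get_image(name): name is "scene" or "top" or "wrist"; returns a dict with "frame" (480x640x3 uint8, blue, green, red), "depth" (480x640 float32, m along the optical axis (not along the pixel's ray), 0 where there is no reading), "camera_matrix" (3x3 intrinsics, pixels), "view" (4x4, takes a point from world to camera coordinates). Camera axes: x right, y up, looking along -z (the intrinsics and any distortion apply to the point x, -y, -z); pixel columns grow to the right and rows downward; lengths in m; the calibration is good to about 2 mm. A picture is of the moment at which its call begins.
A pose or a line that the arm cannot do raises IKError and nothing moves.
- job_done(): hands the job in, once; it reports no verdict.
The state is a dict: "time": time; "joint_pos": joint angles; "dq": joint speeds; "joint_torque": joint torques, N m; "ee_pos": TCP position; "ee_rot": TCP orientation; "ft_force": force on the tool from outside, world axes, zero at the start; "moment": the same for the moment, N m; "finger_gap": finger opening in m.
Only numpy, scipy, OpenCV 4.12 (cv2) and the standard library are available. Lean on these libraries where they do the work, as an engineer would, in place of code of your own. Each camera call takes 0.05 s, during which the arm holds its last target.

## Working session

There is one attempt and no reset: what is moved stays moved. The work goes in short steps, each a Python script; the robot and the scene stay as the last script left them, time stands still between calls to the robot, and variables do not carry over. Pictures are saved under pics/ and viewed, and the job is handed in when it is done.

```bash
ls; mkdir -p pics; python3 - <<'E'
from bench import *
import cv2, numpy as np
for n in ["scene","top","wrist"]:
    d=get_image(n); cv2.imwrite(f"pics/{n}0.png",d["frame"]); print(n,d["camera_matrix"].tolist(),np.round(d["view"],3).tolist(), [k for k in d])
    np.savez(f"{n}0.npz",**{k:d[k] for k in("frame","depth","camera_matrix","view")})
print(state())
E
```

```text
pics
scene [[461.45238354806054, 0.0, 326.6632134792568], [0.0, 461.45238354806054, 235.47641285158656], [0.0, 0.0, 1.0]] [[-0.196, 0.981, -0.002, 0.05], [-0.655, -0.129, 0.744, 0.279], [0.73, 0.147, 0.668, -1.483], [0.0, 0.0, 0.0, 1.0]] ['frame', 'depth', 'camera_matrix', 'view']
top [[460.3767459499886, 0.0, 318.97432890956907], [0.0, 460.3767459499886, 242.12373640374034], [0.0, 0.0, 1.0]] [[0.096, -0.995, 0.001, 0.001], [0.971, 0.094, 0.22, -0.519], [-0.219, -0.02, 0.975, -1.0], [0.0, 0.0, 0.0, 1.0]] ['frame', 'depth', 'camera_matrix', 'view']
wrist [[371.76891615783506, 0.0, 314.80360205532736], [0.0, 371.76891615783506, 243.57142717985244], [0.0, 0.0, 1.0]] [[0.282, -0.96, -0.003, -0.599], [0.92, 0.271, -0.285, 0.036], [0.274, 0.078, 0.959, -0.391], [0.0, 0.0, 0.0, 1.0]] ['frame', 'depth', 'camera_matrix', 'view']
{'time': 0.15, 'joint_pos': array([-1.34273313e+00,  9.16966857e-02,  1.23158101e+00, -1.48721005e-05,
        1.81979944e+00, -5.67193595e-02]), 'dq': array([ 1.69161462e-04, -2.21457532e-03, -4.79094900e-03,  6.18884023e-04,
       -9.36162858e-05,  2.23656084e-03]), 'joint_torque': array([ 1.83907337e-03, -4.47043598e+01, -4.06908309e+01,  6.99231704e-02,
        2.74425815e-02, -1.09586126e-04]), 'ee_pos': array([ 0.16850524, -0.57563875,  0.22977612]), 'ee_rot': array([-7.38901178e-04,  9.89879466e-01,  1.41908746e-01, -7.06930149e-05]), 'ft_force': array([-0.22877149,  0.33363643, -0.65963032]), 'moment': array([ 0.04460203, -0.02702825, -0.00911472]), 'finger_gap': 0.08777491476038127}
```

View pics/scene0.png

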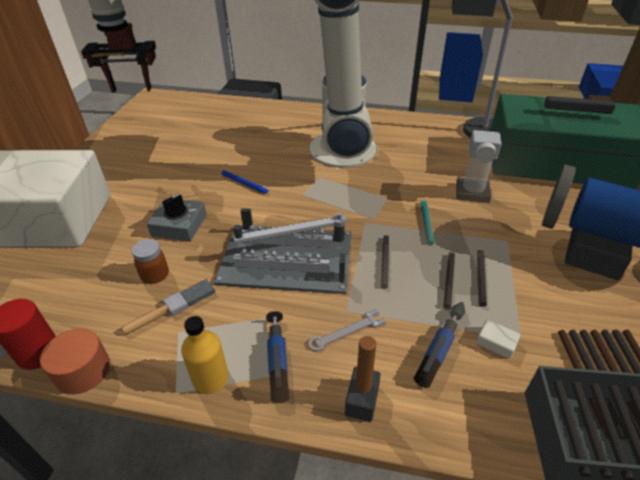

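View pics/top0.png

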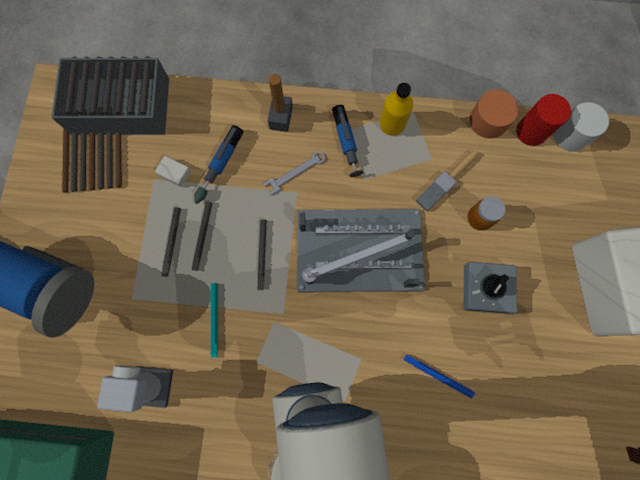

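The top view shows three dark iron bars at (172,241), (202,236) and (263,254). The turquoise bar (214,320), the blue bar (440,376), and the rods in and around the bin (110,110) are look-alikes. The bar's pin is at about (308,275) and its post at about (408,237). Next I'll look closer and measure.

```bash
cat > h.py <<'E'
import cv2, numpy as np
def load(n): return dict(np.load(n))
def deproj(d,u,v,z=None,depth=None):
    """pixel -> world; on plane z, or at depth"""
    K=d["camera_matrix"];V=d["view"];R=V[:3,:3];t=V[:3,3]
    u=np.asarray(u,float);v=np.asarray(v,float)
    ray=np.stack([(u-K[0,2])/K[0,0],-(v-K[1,2])/K[1,1],-np.ones_like(u)],-1)
    if depth is not None: return (ray*np.asarray(depth)[...,None]-t)@R
    c=-R.T@t; w=ray@R
    s=(z-c[2])/w[...,2]
    return c+w*s[...,None]
def proj(d,P):
    K=d["camera_matrix"];V=d["view"];p=np.asarray(P)@V[:3,:3].T+V[:3,3]
    return np.stack([K[0,0]*p[...,0]/-p[...,2]+K[0,2],K[1,1]*-p[...,1]/-p[...,2]+K[1,2]],-1)
def cloud(d):
    v,u=np.mgrid[0:480,0:640]; P=deproj(d,u,v,depth=d["depth"]); P[d["depth"]<=0]=np.nan; return P
E
python3 - <<'E'
from h import *
d=load("top0.npz"); P=cloud(d)
f=d["frame"]
cv2.imwrite("pics/crop_ch.png",cv2.resize(f[170:380,130:310],None,fx=3,fy=3,interpolation=cv2.INTER_CUBIC)[:600])
cv2.imwrite("pics/crop_rack.png",cv2.resize(f[195:325,280:530],None,fx=3.2,fy=3.2,interpolation=cv2.INTER_CUBIC))
z=P[...,2]
# bench check
print("bench z",np.nanmedian(z[300:330,330:400]))
# height image crop
h=np.nan_to_num(np.clip(z/0.12,0,1)*255).astype(np.uint8)
cv2.imwrite("pics/h_rack.png",cv2.resize(cv2.applyColorMap(h,cv2.COLORMAP_JET)[195:325,280:530],None,fx=3.2,fy=3.2,interpolation=cv2.INTER_NEAREST))
# chisels: dark pixels in paper region
g=f.max(axis=2)
m=(g<70).astype(np.uint8); m[:200]=0;m[300:]=0;m[:,:140]=0;m[:,290:]=0
n,l,s,c=cv2.connectedComponentsWithStats(m)
for i in range(1,n):
    if s[i,4]>100:
        v,u=np.where(l==i); Q=deproj(d,u,v,z=0.010)[:,:2]; 
        r=cv2.minAreaRect(Q.astype(np.float32)*1000); print(i,s[i],np.round(c[i]),r, "z",np.nanmedian(z[v,u]),np.nanpercentile(z[v,u],90))
E
```

```text
bench z 0.0005132267359848428
2 [192 202  21  68 483] [202. 236.] ((517.4196166992188, 333.6268005371094), (18.462310791015625, 169.34857177734375), 87.5113525390625) z 0.01455004203046761 0.01797778087438184
3 [162 208  19  69 492] [171. 242.] ((494.68597412109375, 404.9079284667969), (18.06045913696289, 169.52879333496094), 89.21685791015625) z 0.014563769899609552 0.018473859954971715
4 [258 220   9  70 440] [262. 255.] ((485.30657958984375, 184.67552185058594), (168.22760009765625, 15.457375526428223), 4.787779331207275) z 0.014716201051399735 0.018077029644580696
```

View pics/crop_ch.png

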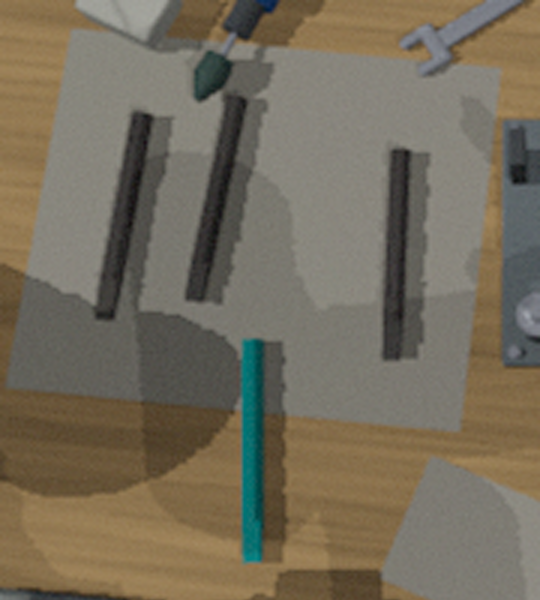

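View pics/crop_rack.png

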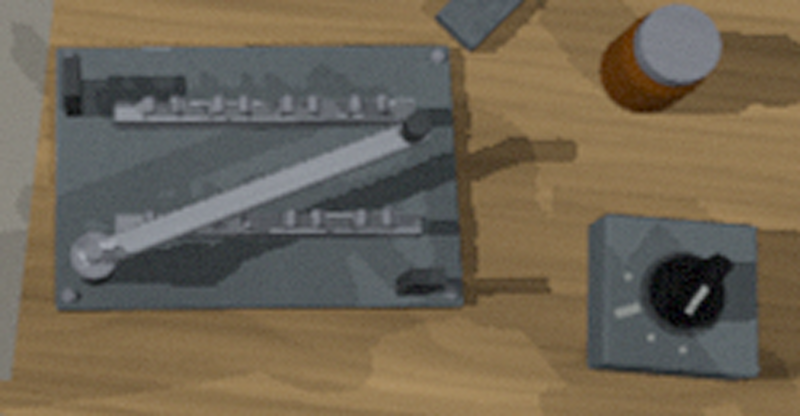

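View pics/h_rack.png

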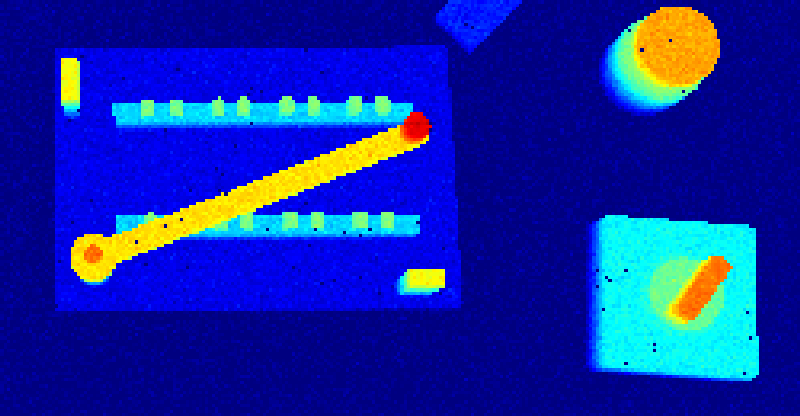

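```bash
cat > fit.py <<'E'
from h import *
from scipy.optimize import minimize, least_squares
def height_model(q):
    """rack-frame xy -> expected top height (no bar, no chisels)"""
    x,y=q[...,0],q[...,1]; h=np.zeros(x.shape)
    h[(abs(x)<.1)&(abs(y)<.15)]=.012
    h[((abs(x-.042)<.007)|(abs(x+.042)<.007))&(abs(y)<.112)]=.040
    h[(abs(x+.086)<.006)&(abs(y+.112)<.012)]=.074
    h[(abs(x-.06)<.015)&(abs(y-.136)<.006)]=.074
    return h
def rack_fit(d,x0,excl=None):
    P=cloud(d).reshape(-1,3); P=P[np.isfinite(P).all(1)]
    P=P[(np.hypot(P[:,0]-x0[0],P[:,1]-x0[1])<.24)]
    # plate outline from points within plate height band
    def cost(p):
        c,s=np.cos(p[2]),np.sin(p[2]); q=(P[:,:2]-p[:2])@np.array([[c,-s],[s,c]])
        inner=(abs(q[:,0])<.125)&(abs(q[:,1])<.175)
        z=P[:,2]
        # signed smooth outline
        m=(z<.02)&inner
        e=np.minimum(.1-abs(q[m,0]),.15-abs(q[m,1]))
        hm=.012/(1+np.exp(-e/.0008))
        r1=np.clip(z[m]-hm,-.01,.01)
        # rails + blocks : tall points must be close to rail bands
        t=(z>.03)&(z<.043)&inner&(abs(q[:,1])<.13)
        e2=np.minimum(abs(abs(q[t,0])-.042)-.007,.01); e2=np.maximum(e2,0)
        return (r1**2).mean()*1e4+ (e2**2).mean()*1e4
    best=None
    for dz in (-.03,0,.03):
        r=minimize(cost,[x0[0],x0[1],x0[2]+dz],method="Nelder-Mead",options=dict(initial_simplex=np.array([[x0[0],x0[1],x0[2]+dz]]*4)+np.array([[0,0,0],[.008,0,0],[0,.008,0],[0,0,.03]]),xatol=1e-5,fatol=1e-9,maxiter=600))
        if best is None or r.fun<best.fun: best=r
    return best
def R2(a): return np.array([[np.cos(a),-np.sin(a)],[np.sin(a),np.cos(a)]])
E
python3 - <<'E'
from fit import *
for n in ("top","scene"):
    d=load(n+"0.npz"); P=cloud(d)
    if n=="top": 
        m=(P[...,2]>.006)&(P[...,2]<.02); m[:205]=0;m[295:]=0;m[:,:296]=0;m[:,428:]=0
        x0=[*np.median(P[m][:,:2],0),0.]
        Q=P[m][:,:2]; print(cv2.minAreaRect((Q*1000).astype(np.float32)))
        r=cv2.minAreaRect((Q*1000).astype(np.float32)); x0=[r[0][0]/1e3,r[0][1]/1e3,np.radians(r[2] if r[2]<45 else r[2]-90)]
    f=rack_fit(d,x0); print(n,x0,f.x,f.fun)
    p=f.x
    # knob & post & pin
    rel=(P[...,:2]-p[:2])@R2(p[2])
    z=P[...,2]
    post=(z>.095)&(z<.12)&(abs(rel)<.2).all(-1); print("post rel",np.nanmean(rel[post],0),post.sum(), np.nanmean(P[post],0))
    bar=(z>.074)&(z<.082)&(abs(rel[...,0])<.15)&(abs(rel[...,1])<.145); 
    b=rel[bar]; r0=b-np.array([-.07,.12]); rr=np.hypot(*r0.T); k=(rr>.04)
    a=np.arctan2(r0[k,1],r0[k,0]); print("bar ang", np.median(a)+np.pi/2)
    print("pin est: line resid", )
    box=(z>.035)&(z<.055)&(P[...,1]<rel[...,1]*0+p[1]-.19)&(P[...,1]>p[1]-.42)&(abs(P[...,0]-p[0])<.2)
    r=cv2.minAreaRect((P[box][:,:2]*1000).astype(np.float32)); print("box",r)
    c=np.array(r[0])/1e3
    g=(z>.084)&(z<.098)&(np.hypot(P[...,0]-c[0],P[...,1]-c[1])<.06)
    G=P[g][:,:2]; print("grip",G.mean(0),g.sum(),cv2.minAreaRect((G*1000).astype(np.float32)))
    dd=(z>.05)&(z<.062)&(np.hypot(P[...,0]-c[0],P[...,1]-c[1])<.06); print("disc",cv2.minEnclosingCircle((P[dd][:,:2]*1000).astype(np.float32)))
d=load("top0.npz")
for uv in ((90,160),(214,320),(440,376),(120,90)): print(uv,deproj(d,*uv,z=.01))
E
```

```text
((521.0888061523438, -54.03242492675781), (217.9725799560547, 319.3232116699219), 6.080508232116699)
top [0.5210888061523438, -0.05403242492675781, np.float64(0.10612488884505601)] [ 0.51841765 -0.04584957  0.10256394] 0.08420910844044993
post rel [ 0.0126959  -0.09960027] 64 [ 0.54124433 -0.14362658  0.10587708]
bar ang 0.35997247513494
pin est: line resid
box ((524.83447265625, -349.94781494140625), (253.01632690429688, 111.30767059326172), 0.9206590056419373)
grip [ 0.46982186 -0.3593141 ] 30 ((470.7546691894531, -359.9128723144531), (8.722535133361816, 17.471303939819336), 15.178450584411621)
disc ((483.2716064453125, -340.6612548828125), 21.850923538208008)
scene [0.5210888061523438, -0.05403242492675781, np.float64(0.10612488884505601)] [ 0.52022812 -0.04737709  0.10768034] 0.14861994095229858
post rel [ 0.01869274 -0.10217394] 66 [ 0.54979346 -0.1469503   0.1040203 ]
bar ang 0.39216054950475265
pin est: line resid
box ((532.1602172851562, -350.6191711425781), (263.06903076171875, 111.14031982421875), 0.6096681356430054)
grip [ 0.47564899 -0.35929508] 20 ((476.60577392578125, -360.0104064941406), (6.669651985168457, 15.721567153930664), 13.630912780761719)
disc ((475.94512939453125, -350.7712707519531), 18.028818130493164)
(90, 160) [0.68183427 0.64228897 0.01      ]
(214, 320) [0.31983208 0.27556072 0.01      ]
(440, 376) [ 0.24523403 -0.25021433  0.01      ]
(120, 90) [0.88057719 0.60461055 0.01      ]
```

Three chisels are present; the bin rods at r≈0.94 m are out of reach and aren't chisels. Now closer wrist views of the rack and the chisels.

```bash
cat > rb.py <<'E'
from bench import *
from fit import *
def Q(a): return [0.0,float(np.cos(a/2)),float(np.sin(a/2)),0.0]
def snap(n,fn):
    d=get_image(n); np.savez(fn+".npz",**{k:d[k] for k in("frame","depth","camera_matrix","view")}); cv2.imwrite("pics/"+fn+".png",d["frame"]); return d
E
python3 - <<'E'
from rb import *
for a in (0.1,0.1+np.pi,0.1-np.pi):
    for p in ([.45,-.05,.36],[.517,.334,.01],[.495,.405,.01],[.485,.185,.01],[.53,-.13,.05],[.68,.07,.1]):
        q=inverse_kinematics(p,Q(a)); print(round(a,2),p,None if q is None else np.round(q,2))
move_to([.44,-.05,.34],Q(0.1)); snap("wrist","w_rack")
move_to([.42,.29,.30],Q(0.0)); snap("wrist","w_ch")
print(state()["time"],state()["ee_pos"])
E
```

```text
0.1 [0.45, -0.05, 0.36] [-0.19 -0.23  1.3  -0.    2.07  1.28]
0.1 [0.517, 0.334, 0.01] [ 0.52  0.2   1.51 -0.    1.44  1.99]
0.1 [0.495, 0.405, 0.01] [ 0.63  0.26  1.43 -0.    1.45  2.1 ]
0.1 [0.485, 0.185, 0.01] [ 0.3  -0.05  1.77 -0.    1.42  1.77]
0.1 [0.53, -0.13, 0.05] [-0.3  -0.01  1.66 -0.    1.5   1.17]
0.1 [0.68, 0.07, 0.1] [ 0.05  0.33  1.19 -0.    1.62  1.52]
3.24 [0.45, -0.05, 0.36] [-0.19 -0.23  1.3  -0.    2.07 -1.86]
3.24 [0.517, 0.334, 0.01] [ 0.52  0.2   1.51 -0.    1.44 -1.15]
3.24 [0.495, 0.405, 0.01] [ 0.63  0.26  1.43 -0.    1.45 -1.04]
3.24 [0.485, 0.185, 0.01] [ 0.3  -0.05  1.77 -0.    1.42 -1.37]
3.24 [0.53, -0.13, 0.05] [-0.3  -0.01  1.66 -0.    1.5  -1.97]
3.24 [0.68, 0.07, 0.1] [ 0.05  0.33  1.19 -0.    1.62 -1.62]
-3.04 [0.45, -0.05, 0.36] [-0.19 -0.23  1.3  -0.    2.07 -1.86]
-3.04 [0.517, 0.334, 0.01] [ 0.52  0.2   1.51 -0.    1.44 -1.15]
-3.04 [0.495, 0.405, 0.01] [ 0.63  0.26  1.43 -0.    1.45 -1.04]
-3.04 [0.485, 0.185, 0.01] [ 0.3  -0.05  1.77 -0.    1.42 -1.37]
-3.04 [0.53, -0.13, 0.05] [-0.3  -0.01  1.66 -0.    1.5  -1.97]
-3.04 [0.68, 0.07, 0.1] [ 0.05  0.33  1.19 -0.    1.62 -1.62]
3.7 [0.42061307 0.28900468 0.30033733]
```

View pics/w_rack.png

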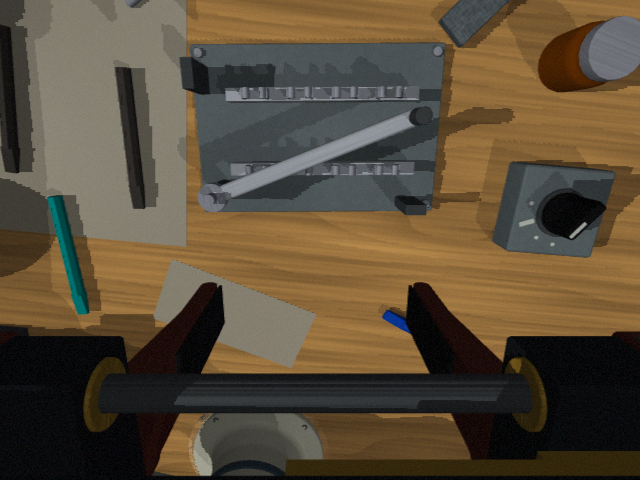

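View pics/w_ch.png

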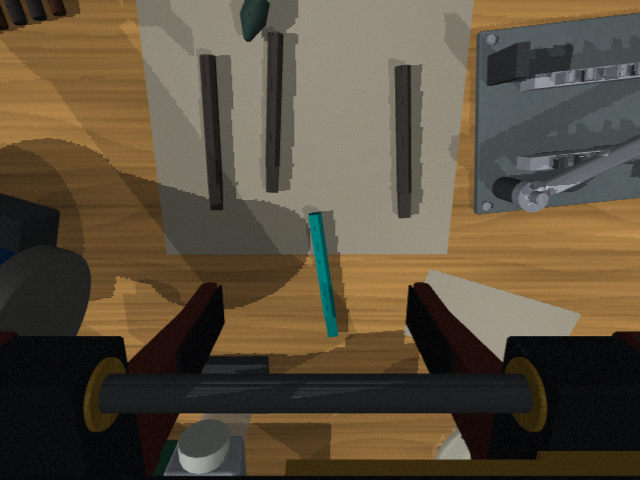

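```bash
cat > chis.py <<'E'
from fit import *
def chisels(d,reg=(.38,.62,.12,.47)):
    P=cloud(d); f=d["frame"]; z=P[...,2]
    m=((f.max(2)<95)&(z>.0045)&(z<.03)&(P[...,0]>reg[0])&(P[...,0]<reg[1])&(P[...,1]>reg[2])&(P[...,1]<reg[3])).astype(np.uint8)
    n,l,s,c=cv2.connectedComponentsWithStats(m); out=[]
    for i in range(1,n):
        if s[i,4]<80: continue
        v,u=np.where(l==i); W=P[v,u]; 
        vx,vy,x0,y0=cv2.fitLine((W[:,:2]*1000).astype(np.float32),cv2.DIST_HUBER,0,.01,.01).ravel()
        if vx<0: vx,vy=-vx,-vy
        t=(W[:,:2]*1000-[x0,y0])@[vx,vy]; lo,hi=np.percentile(t,.5),np.percentile(t,99.5)
        c0=np.array([x0,y0])+np.array([vx,vy])*(lo+hi)/2
        out.append((c0/1000,np.arctan2(vy,vx),(hi-lo)/1000,np.percentile(z[v,u],80)))
    return out
E
python3 - <<'E'
from chis import *
for n in ("top0","w_ch","w_rack"):
    d=load(n+".npz"); 
    for o in chisels(d): print(n,np.round(o[0],4),round(float(o[1]),3),np.round(o[2:],4))
d=load("w_rack.npz"); f=rack_fit(d,[.519,-.047,.104]); print(f.x,f.fun)
# overlay check
for n in ("w_rack","top0"):
  d=load(n+".npz"); im=d["frame"].copy(); p=f.x
  for z,pts in ((.012,[(-.1,-.15),(-.1,.15),(.1,.15),(.1,-.15)]),(.040,[(-.049,-.1),(-.049,.1),(-.035,.1),(-.035,-.1)]),(.040,[(.049,-.1),(.049,.1),(.035,.1),(.035,-.1)]),(.074,[(-.092,-.1),(-.08,-.1),(-.08,-.124),(-.092,-.124)]),(.074,[(.075,.130),(.075,.142),(.045,.142),(.045,.130)])):
    w=np.array(pts)@R2(p[2]).T+p[:2]; w=np.c_[w,np.full(len(w),z)]
    cv2.polylines(im,[np.round(proj(d,w)*8).astype(np.int32)],True,(0,255,0),1,cv2.LINE_AA,3)
  for y in (.07,.02,-.03,-.08):
    for x in (-.042,.042):
      w=np.array([x,y])@R2(p[2]).T+p[:2]; cv2.circle(im,tuple(np.round(proj(d,[*w,.058])*8).astype(int)),8,(0,0,255),1,cv2.LINE_AA,3)
  a,b=((180,20),(460,225)) if n=="w_rack" else ((285,195),(440,300))
  cv2.imwrite(f"pics/ov_{n}.png",cv2.resize(im[a[1]:b[1],a[0]:b[0]],None,fx=2.8 if n=="w_rack" else 5,fy=2.8 if n=="w_rack" else 5))
d=load("w_ch.npz"); cv2.imwrite("pics/crop_ch2.png",cv2.resize(d["frame"][20:230,180:440],None,fx=2.8,fy=2.8))
E
```

```text
top0 [0.5159 0.3336] -0.062 [0.1677 0.0171]
top0 [0.4939 0.4048] -0.025 [0.1686 0.0174]
top0 [0.4847 0.1849] 0.076 [0.1673 0.0169]
w_ch [0.6063 0.3511] -0.779 [0.0348 0.0281]
w_ch [0.5158 0.3357] -0.057 [0.1683 0.0155]
w_ch [0.4945 0.4061] -0.02 [0.1684 0.0154]
w_ch [0.4844 0.1881] 0.083 [0.1679 0.0152]
w_ch [0.3932 0.2827] 0.226 [0.0267 0.0137]
w_rack [0.5149 0.3313] -0.084 [0.168  0.0151]
w_rack [0.4844 0.1835] 0.072 [0.1685 0.0155]
w_rack [0.3931 0.2817] 0.21 [0.0261 0.0142]
[ 0.51821715 -0.0460498   0.10435167] 0.04649233344280854
```

View pics/ov_w_rack.png

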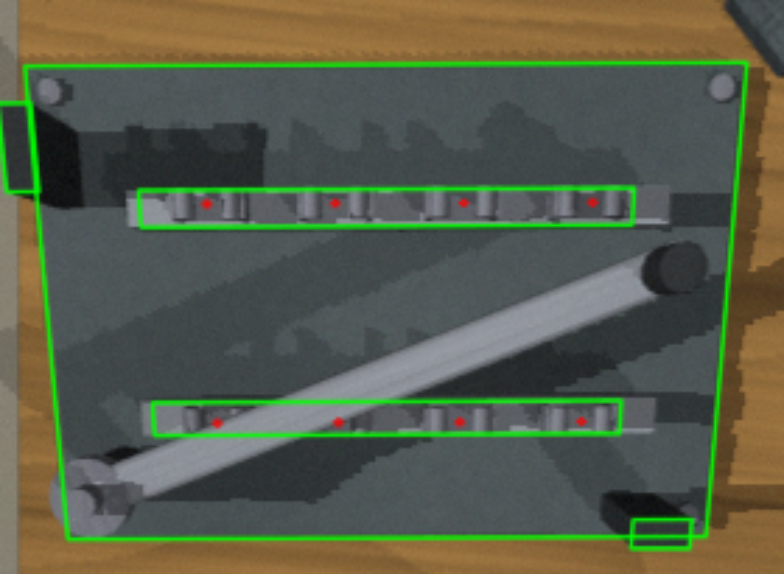

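View pics/ov_top0.png

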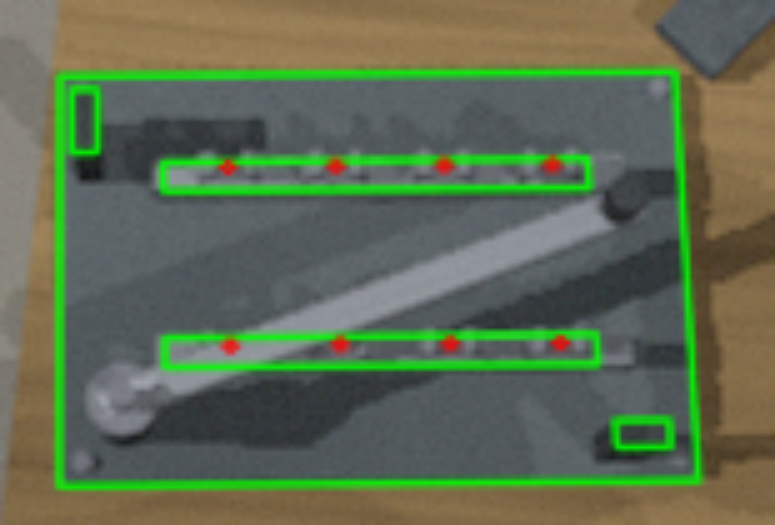

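View pics/crop_ch2.png

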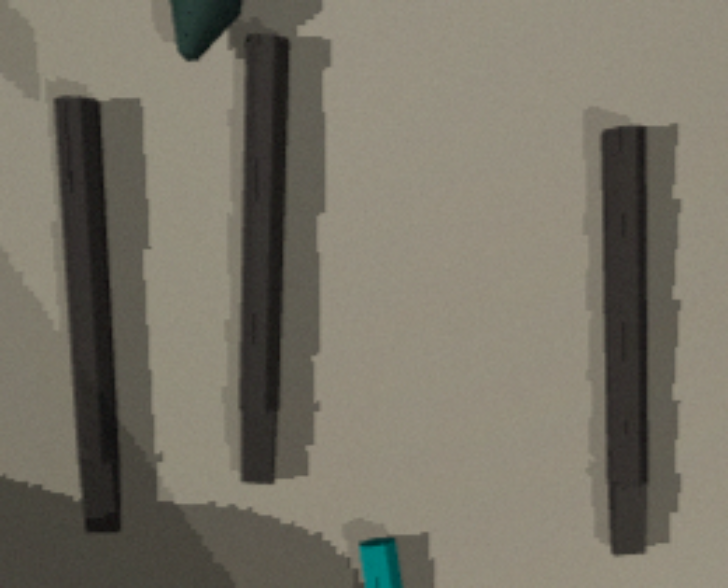

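The overlay puts the bay dots midway between the clip pairs in both views. The crop shows the narrower chisel edges at the robot-side ends. Now swinging the bar out.

```bash
cat >> rb.py <<'E'
RX=np.array([.5183,-.0460]); RA=.1040
def rk(x,y): return R2(RA)@np.array([x,y])+RX
def push_pose(th,off,z=.096,side=-1):
    """tool beside post; side -1: pushes towards growing th"""
    t=np.array([np.cos(th),np.sin(th)]); r=np.array([-.07,.12])+.24*np.array([np.sin(th),-np.cos(th)])
    w=rk(*(r+side*off*t)); a=RA+th-np.pi
    return [w[0],w[1],z],Q(a)
E
cat > s1.py <<'E'
from rb import *
close()
p,q=push_pose(.36,.036); move_to([p[0],p[1],.20],q); move_l(p,.12)
f0=state()["ft_force"]; print("f0",f0)
th=.36
for th in np.arange(.42,1.50,.09):
    p,q=push_pose(th,.021); move_l(p,.15,q)
print(state()["ft_force"]-f0, state()["time"])
for k in range(12):
    th+=.0125; p,q=push_pose(th,.021); move_l(p,.04,q); f=state()["ft_force"]-f0
    print(round(th,3),np.round(f,1))
    if np.linalg.norm(f)>9: break
E
python3 s1.py; python3 -c "
from rb import *
d=snap('top','t1'); print(state()['time'])"
```

```text
f0 [-0.78878075  0.4569458   0.11454494]
11.075Traceback (most recent call last):
  File "s1.py", line 7, in <module>
    p,q=push_pose(th,.021); move_l(p,.15,q)
                            ~~~~~~^^^^^^^^^
bench.IKError: the arm cannot follow that straight line within its joint ranges
```

View pics/t1.png

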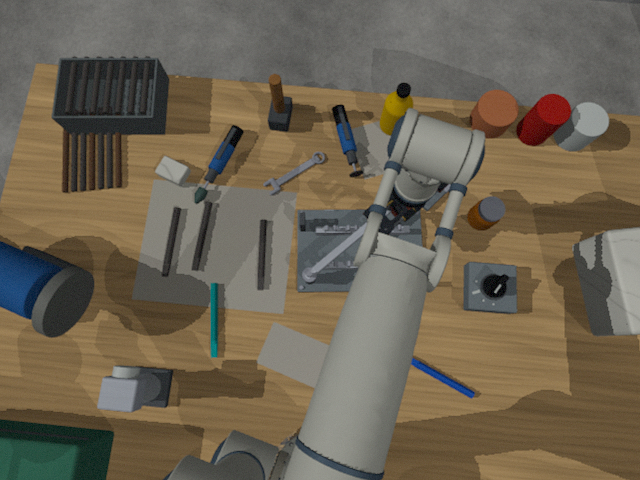

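```bash
python3 -c "
from rb import *
s=state(); print(s['joint_pos'].round(2),s['ee_pos'],s['ee_rot'],s['ft_force'])
for th in np.arange(.42,1.6,.09):
    for b in (0,np.pi):
        p,q=push_pose(th,.021); q=Q(RA+th-np.pi+b); r=inverse_kinematics(p,q); print(round(th,2),np.round(p,3),b,None if r is None else r.round(2))
"
```

```text
[-0.25  0.12  1.44 -0.    1.58 -2.61] [ 0.59192765 -0.11771067  0.09599367] [-3.81531497e-04 -3.85214045e-01  9.22827172e-01 -7.36456802e-05] [-0.17232656 -1.08972808  0.08585213]
0.42 [ 0.538 -0.152  0.096] 0 [-0.34 -0.    1.57 -0.    1.58 -2.43]
0.42 [ 0.538 -0.152  0.096] 3.141592653589793 [-0.34 -0.    1.57 -0.    1.58  0.71]
0.51 [ 0.557 -0.142  0.096] 0 [-0.31  0.04  1.52 -0.    1.58 -2.49]
0.51 [ 0.557 -0.142  0.096] 3.141592653589793 [-0.31  0.04  1.52 -0.    1.58  0.65]
0.6 [ 0.576 -0.13   0.096] 0 [-0.28  0.08  1.48 -0.    1.58 -2.56]
0.6 [ 0.576 -0.13   0.096] 3.141592653589793 [-0.28  0.08  1.48 -0.    1.58  0.59]
0.69 [ 0.593 -0.117  0.096] 0 [-0.25  0.12  1.44 -0.    1.58 -2.62]
0.69 [ 0.593 -0.117  0.096] 3.141592653589793 [-0.25  0.12  1.44 -0.    1.58  0.53]
0.78 [ 0.608 -0.102  0.096] 0 None
0.78 [ 0.608 -0.102  0.096] 3.141592653589793 [-0.22  0.15  1.4  -0.    1.59  0.47]
0.87 [ 0.623 -0.086  0.096] 0 None
0.87 [ 0.623 -0.086  0.096] 3.141592653589793 [-0.19  0.18  1.37 -0.    1.59  0.41]
0.96 [ 0.636 -0.069  0.096] 0 None
0.96 [ 0.636 -0.069  0.096] 3.141592653589793 [-0.16  0.21  1.34 -0.    1.59  0.35]
1.05 [ 0.647 -0.05   0.096] 0 None
1.05 [ 0.647 -0.05   0.096] 3.141592653589793 [-0.13  0.24  1.31 -0.    1.6   0.29]
1.14 [ 0.657 -0.031  0.096] 0 None
1.14 [ 0.657 -0.031  0.096] 3.141592653589793 [-0.1   0.26  1.28 -0.    1.6   0.23]
1.23 [ 0.665 -0.011  0.096] 0 None
1.23 [ 0.665 -0.011  0.096] 3.141592653589793 [-0.07  0.28  1.26 -0.    1.6   0.17]
1.32 [0.671 0.01  0.096] 0 None
1.32 [0.671 0.01  0.096] 3.141592653589793 [-0.04  0.29  1.24 -0.    1.61  0.11]
1.41 [0.675 0.031 0.096] 0 None
1.41 [0.675 0.031 0.096] 3.141592653589793 [-0.    0.31  1.22 -0.    1.61  0.05]
1.5 [0.677 0.053 0.096] 0 None
1.5 [0.677 0.053 0.096] 3.141592653589793 [ 0.03  0.32  1.21 -0.    1.61 -0.01]
1.59 [0.677 0.075 0.096] 0 None
1.59 [0.677 0.075 0.096] 3.141592653589793 [ 0.06  0.32  1.21 -0.    1.61 -0.06]
```

```bash
sed -i 's/a=RA+th-np.pi$/a=RA+th/' rb.py
cat > s1.py <<'E'
from rb import *
p,_=push_pose(.69,.05); move_l(p,.12); move_l([p[0],p[1],.2],.2)
p,q=push_pose(.69,.04); move_to([p[0],p[1],.20],q); move_l(p,.15)
f0=state()["ft_force"]; print("f0",f0)
for th in np.arange(.72,1.50,.09):
    p,q=push_pose(th,.021); move_l(p,.15,q)
print(state()["ft_force"]-f0, state()["time"])
for k in range(16):
    th+=.0125; p,q=push_pose(th,.021); move_l(p,.04,q); f=state()["ft_force"]-f0
    print(round(th,3),np.round(f,1))
    if np.linalg.norm(f)>9: break
hold(.3)
p,q=push_pose(th,.05); move_l(p,.12,q); move_l([p[0],p[1],.25],.25)
move_to([.44,-.05,.36],Q(RA)); d=snap("wrist","w2"); snap("top","t2"); print(state()["time"])
P=cloud(d); rel=(P[...,:2]-RX)@R2(RA); z=P[...,2]
post=(z>.095)&(z<.12)&(abs(rel[...,1])<.25)&(abs(rel[...,0])<.25); c=rel[post].mean(0); print(c, "theta",np.arctan2(c[0]+.07,-(c[1]-.12)))
print(rack_fit(d,[.5183,-.046,.104]).x)
E
python3 s1.py
```

```text
Traceback (most recent call last):
  File "s1.py", line 2, in <module>
    p,_=push_pose(.69,.05); move_l(p,.12); move_l([p[0],p[1],.2],.2)
                            ~~~~~~^^^^^^^
bench.IKError: the arm cannot follow that straight line within its joint ranges
```

```bash
ls pics/w2.png pics/t2.png
```

```text
ls: cannot access 'pics/w2.png': No such file or directory
ls: cannot access 'pics/t2.png': No such file or directory
```

```bash
sed -i 's/^p,_=push_pose(.69,.05).*/p,_=push_pose(.69,.045); move_l(p,.12,Q(RA+.5-np.pi)); move_l([p[0],p[1],.2],.2)/' s1.py; python3 s1.py
```

```text
f0 [-1.10124243  0.78088324  0.08359717]
[ 0.82269952 -1.13920129  0.8569119 ] 18.1
1.452 [ 1.1 -1.2  0.4]
1.465 [ 1.  -0.3  0.3]
1.477 [ 1.8 -0.7 -0.2]
1.49 [ 0.6 -0.3 -0.3]
1.502 [ 0.9 -1.1 -0.7]
1.515 [ 1.  -1.2 -0.2]
1.527 [ 0.8 -0.3  0.5]
1.54 [ 1.7 -0.7 -0.9]
1.552 [ 1.3 -0.2 -1.2]
1.565 [ 1.4  0.3 -0.3]
1.577 [ 0.2 -3.3 -0.5]
1.59 [  0.8 -11.5   0.5]
23.9083
[nan nan] theta nan
[ 0.51804356 -0.04519947  0.10324964]s1.py:16: RuntimeWarning: Mean of empty slice.
  post=(z>.095)&(z<.12)&(abs(rel[...,1])<.25)&(abs(rel[...,0])<.25); c=rel[post].mean(0); print(c, "theta",np.arctan2(c[0]+.07,-(c[1]-.12)))
  ret = um.true_divide(
```

View pics/w2.png

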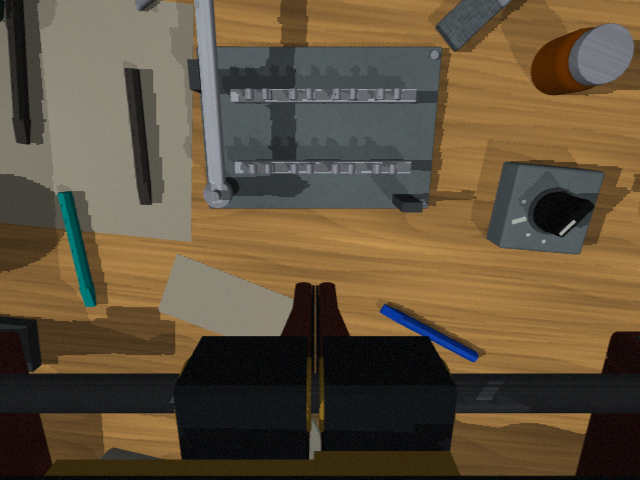

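The bar is against its stop: contact force 11 N, and it lies along the rack's left edge beside the block at (193,75). Now the first chisel, the isolated one, goes to bay 1.

```bash
cat > pp.py <<'E'
from rb import *
from chis import chisels
BAY={1:.02,2:-.03,3:-.08}
def look(fn):
    d=snap("top",fn); L=[c for c in chisels(d,(.36,.66,.08,.5)) if .13<c[2]<.19]
    for c in L: print("seen",np.round(c[0],4),round(float(c[1]),3),round(float(c[2]),3))
    return L
def pick(c,dy=0.,z=.011):
    x,y=c[0]; a=float(c[1]); y+=.001
    ap=[x,y+dy,.12]
    gripper_open() if state()["finger_gap"]<.08 else None
    move_to(ap,Q(a)); move_l([x,y+dy,z],.12); close(); hold(.2); g=state()["finger_gap"]
    s=state(); print("gap",g,"ee",s["ee_pos"].round(4))
    move_l([x,y+dy,.22],.15); s=state(); print("lifted gap",s["finger_gap"],"F",s["ft_force"].round(2),"M",s["moment"].round(3))
def over(b,z=.12,dx=0.):
    w=rk(dx,BAY[b]); move_to([w[0],w[1],.22],Q(RA)); move_l([w[0],w[1],z],.15)
    s=state(); print("over gap",s["finger_gap"],"F",s["ft_force"].round(2),"M",s["moment"].round(3),"t",s["time"]); return w
E
python3 - <<'E'
from pp import *
L=look("t3"); c=min(L,key=lambda c:c[0][1]); pick(c); over(1); snap("scene","s3"); snap("wrist","w3")
E
```

```text
seen [0.494  0.4047] -0.027 0.169
seen [0.4846 0.185 ] 0.076 0.167
gap 0.015274196599950446 ee [0.4846 0.186  0.011 ]
lifted gap 0.015323562294530857 F [ 0.24 -0.   -2.28] M [0.017 0.024 0.02 ]
over gap 0.015914294780644798 F [ 0.97  0.53 -2.16] M [-0.01   0.044  0.019] t 32.2
```

```bash
python3 - <<'E'
import cv2
a=cv2.imread("pics/s3.png")[180:310,200:530]; cv2.imwrite("pics/s3c.png",cv2.resize(a,None,fx=2.4,fy=2.4))
E
```

```text
(no output)
```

View pics/s3c.png

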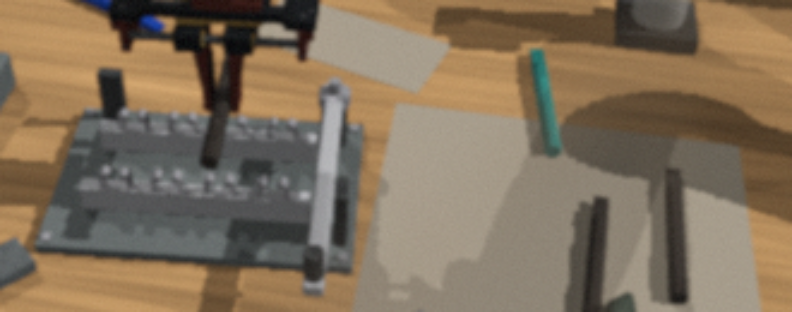

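View pics/w3.png

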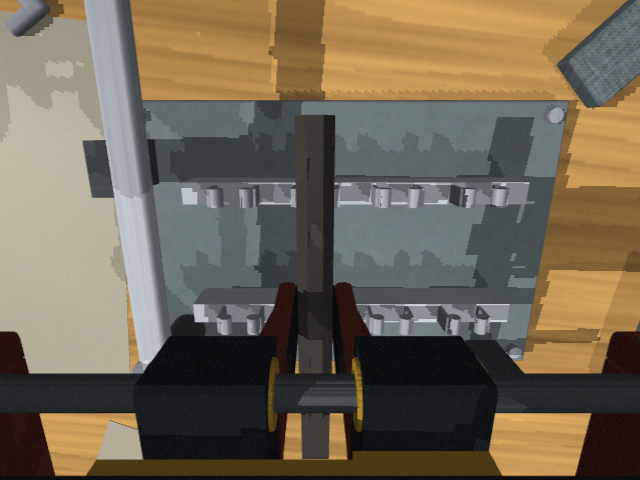

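The chisel is held above bay 1 and its far end lies between the clip tips at (295,195) and (337,195). Measuring its pose in the hand from depth.

```bash
cat >> pp.py <<'E'
def inhand(fn,zt):
    d=snap("wrist",fn); P=cloud(d); s=state(); c=s["ee_pos"]; rel=(P[...,:2]-RX)@R2(RA); r0=(c[:2]-RX)@R2(RA)
    m=(abs(P[...,2]-(c[2]+.004))<.025)&(abs(rel[...,1]-r0[1])<.018)&(rel[...,0]-r0[0]>.014)&(rel[...,0]-r0[0]<.13)
    W=rel[m]-r0; Z=P[m][:,2]-c[2]
    if m.sum()<100: print("no chisel seen",m.sum()); return
    bins=np.arange(.02,.1,.01)
    for b in bins:
        k=(W[:,0]>b)&(W[:,0]<b+.01)
        if k.sum()>5: print(round(b+.005,3),"y",np.round(np.percentile(W[k,1],[5,95]).mean()*1e3,1),"ztop",np.round(np.percentile(Z[k],80)*1e3,1),k.sum())
    print("far end x",np.percentile(W[:,0],99.5))
E
python3 -c "
from pp import *
inhand('w4',0)"
```

```text
0.025 y -0.1 ztop 4.5 798
0.035 y 0.0 ztop 4.5 851
0.045 y -0.1 ztop 4.6 899
0.055 y -0.0 ztop 4.6 950
0.065 y -0.1 ztop 4.6 1003
0.075 y 0.0 ztop 4.6 1054
0.085 y 0.1 ztop 4.6 518
far end x 0.08433302649163182
```

Level, aligned and centred. Pressing in.

```bash
cat >> pp.py <<'E'
def press(b,zs,flim=45):
    s0=state()["ft_force"]; 
    w=rk(0,BAY[b]); fz=[]
    for z in zs:
        move_l([w[0],w[1],z],.06); f=state()["ft_force"]-s0; fz.append((round(float(z),4),round(float(f[2]),1),round(float(np.hypot(*f[:2])),1)))
        if abs(f[2])>flim: break
    print("z,Fz,Fxy",fz)
E
python3 - <<'E'
from pp import *
press(1,[.08]+list(np.arange(.074,.0475,-.002)))
print(state()["ee_pos"],state()["finger_gap"])
E
```

```text
z,Fz,Fxy [(0.08, 0.9, 1.2), (0.074, 0.5, 0.5), (0.072, 1.4, 1.2), (0.07, 1.2, 1.2), (0.068, 0.4, 1.0), (0.066, 4.6, 1.8), (0.064, 8.6, 3.3), (0.062, 8.8, 2.0), (0.06, 2.6, 2.2), (0.058, 2.1, 2.3), (0.056, 1.6, 2.3), (0.054, -2.6, 1.1), (0.052, -2.6, 1.3), (0.05, 6.0, 3.8), (0.048, 16.8, 8.8)]
[ 0.51644178 -0.02614394  0.05088624] 0.015486007029308288
```

Force profile shows the snap (peak 9 N, then seating at about 0.050). Release and check.

```bash
cat >> pp.py <<'E'
def release(b,z=.0505):
    w=rk(0,BAY[b]); move_l([w[0],w[1],z],.05); gripper_open(); move_l([w[0],w[1],.2],.15); print("t",state()["time"])
def seated(fn,x=-.14):
    """look from above with the wrist camera, report chisel tops per bay"""
    w=rk(x,-.03); move_to([w[0],w[1],.30],Q(RA)); d=snap("wrist",fn); P=cloud(d); rel=(P[...,:2]-RX)@R2(RA)
    for b,y in {0:.07,**BAY}.items():
        for x0 in (-.065,-.02,.02,.065):
            k=(abs(rel[...,0]-x0)<.01)&(abs(rel[...,1]-y)<.010); 
            if k.sum(): print(b,x0,"ztop",round(float(np.percentile(P[k][:,2],85)),4),end=" ")
        k=(abs(rel[...,1]-y)<.005)&(P[...,2]>.047)&(P[...,2]<.06)&(abs(rel[...,0])<.13)
        if k.sum()>50: print("x span",np.percentile(rel[k][:,0],[.5,99.5]).round(4),end="")
        print()
E
python3 - <<'E'
from pp import *
release(1); seated("w5"); look("t5")
E
```

```text
t 39.25
0 -0.065 ztop 0.0124 0 -0.02 ztop 0.0124 0 0.02 ztop 0.0124 0 0.065 ztop 0.0125 
1 -0.065 ztop 0.0535 1 -0.02 ztop 0.0555 1 0.02 ztop 0.0557 1 0.065 ztop 0.055 x span [-0.0844  0.0566]
2 -0.065 ztop 0.0121 2 -0.02 ztop 0.0123 2 0.02 ztop 0.0124 2 0.065 ztop 0.0123 
3 -0.065 ztop 0.0121 3 -0.02 ztop 0.0121 3 0.02 ztop 0.0122 3 0.065 ztop 0.0122 
seen [0.5505 0.3327] -0.015 0.173
seen [0.494  0.4048] -0.027 0.168
```

View pics/w5.png

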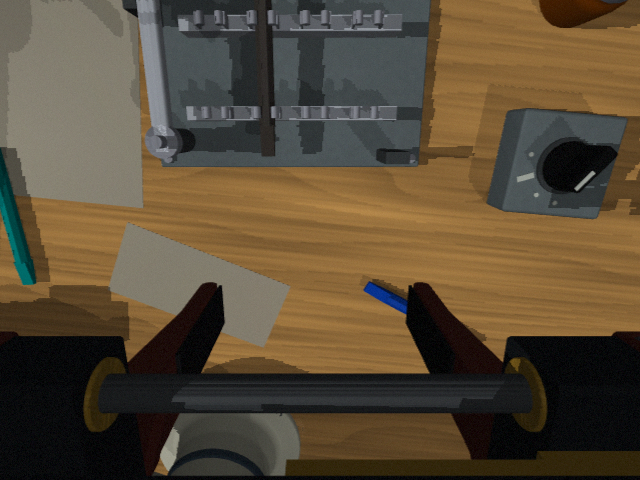

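View pics/t5.png

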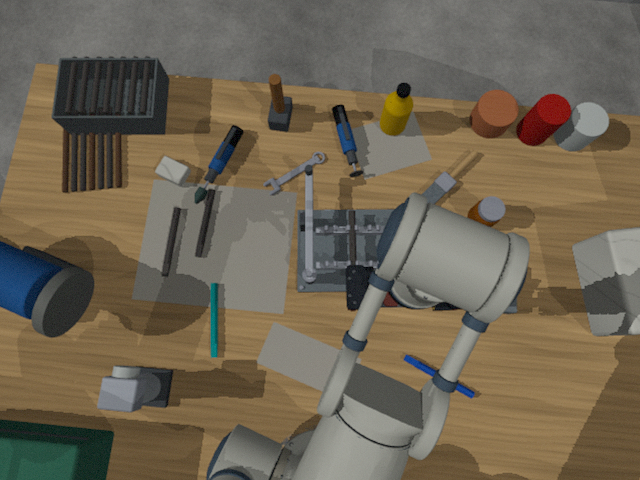

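Bay 1 is seated (top at 55.6 mm). The middle chisel has been knocked and now lies near the grinder's stone point at (203,193). I'll take the left one first (to bay 3), photographing the nudged one on the way.

```bash
python3 - <<'E'
from pp import *
move_to([.46,.33,.26],Q(0.)); d=snap("wrist","w6")
for c in chisels(d,(.36,.7,.08,.5)): print(np.round(c[0],4),round(float(c[1]),3),round(float(c[2]),3))
cv2.imwrite("pics/w6c.png",cv2.resize(d["frame"][0:270,150:470],None,fx=2.2,fy=2.2))
L=look("t6"); c=max(L,key=lambda c:c[0][1]); pick(c,.002); over(3); inhand("w7",0)
E
```

```text
[0.6471 0.4336] 1.37 0.067
[0.5603 0.3359] 0.011 0.189
[0.5048 0.0962] 0.091 0.197
[0.4943 0.4065] -0.02 0.169
[0.3834 0.2814] 0.204 0.046
seen [0.5492 0.3325] -0.017 0.168
gap 0.015650021689505102 ee [0.5493 0.3353 0.011 ]
lifted gap 0.015439778746303834 F [ 0.2   0.43 -1.64] M [0.024 0.082 0.019]
over gap 0.015627486365445458 F [ 0.14 -0.05 -1.67] M [ 0.031  0.006 -0.035] t 48.8917
0.025 y -0.5 ztop 4.0 789
0.035 y -0.7 ztop 4.0 846
0.045 y -0.8 ztop 4.0 897
0.055 y -0.9 ztop 3.9 949
0.065 y -1.2 ztop 4.0 1001
0.075 y -1.3 ztop 4.0 1064
0.085 y -1.4 ztop 4.0 483
far end x 0.08401443509049786
```

View pics/w6c.png

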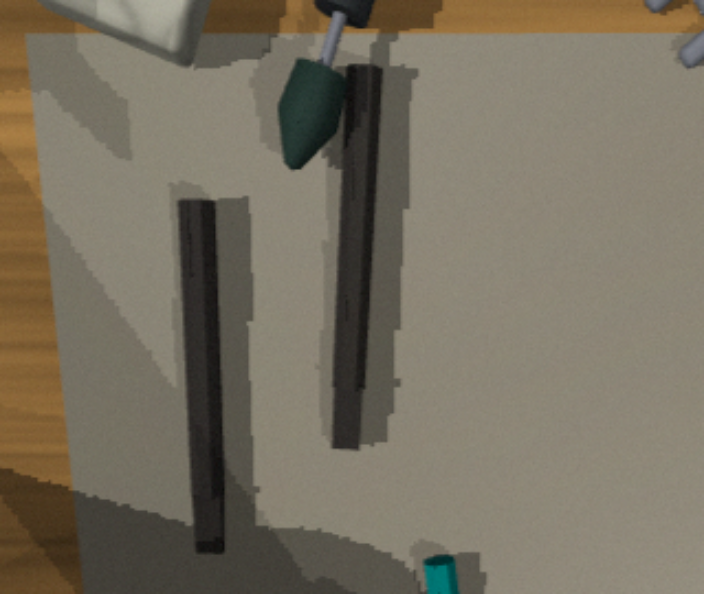

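The arm hid the left chisel in the top view, so the nudged one got picked instead. It is held well centred and level, so it goes into bay 3.

```bash
python3 - <<'E'
from pp import *
press(3,[.08]+list(np.arange(.072,.0475,-.002)))
print(state()["ee_pos"],state()["finger_gap"])
release(3); seated("w8")
move_to([.42,.0,.30],Q(0.)); L=look("t8"); print(state()["time"])
E
```

```text
z,Fz,Fxy [(0.08, 1.1, 1.2), (0.072, -0.1, 0.9), (0.07, 0.5, 1.3), (0.068, -0.2, 1.1), (0.066, 4.3, 0.6), (0.064, 8.9, 0.9), (0.062, 8.4, 1.2), (0.06, 3.1, 5.0), (0.058, 0.8, 3.7), (0.056, 0.7, 3.0), (0.054, -3.2, 2.8), (0.052, -3.9, 2.4), (0.05, 6.6, 5.5), (0.048, 15.5, 10.6)]
[ 0.5263031  -0.12555442  0.05083102] 0.015648590186238747
t 55.625
0 -0.065 ztop 0.0123 0 -0.02 ztop 0.0123 0 0.02 ztop 0.0123 0 0.065 ztop 0.0123 
1 -0.065 ztop 0.0537 1 -0.02 ztop 0.0556 1 0.02 ztop 0.0556 1 0.065 ztop 0.0547 x span [-0.0843  0.0566]
2 -0.065 ztop 0.0123 2 -0.02 ztop 0.0123 2 0.02 ztop 0.0123 2 0.065 ztop 0.0123 
3 -0.065 ztop 0.0537 3 -0.02 ztop 0.0555 3 0.02 ztop 0.0555 3 0.065 ztop 0.0546 x span [-0.0853  0.0565]
seen [0.4941 0.4049] -0.026 0.169
56.95
```

View pics/t8.png

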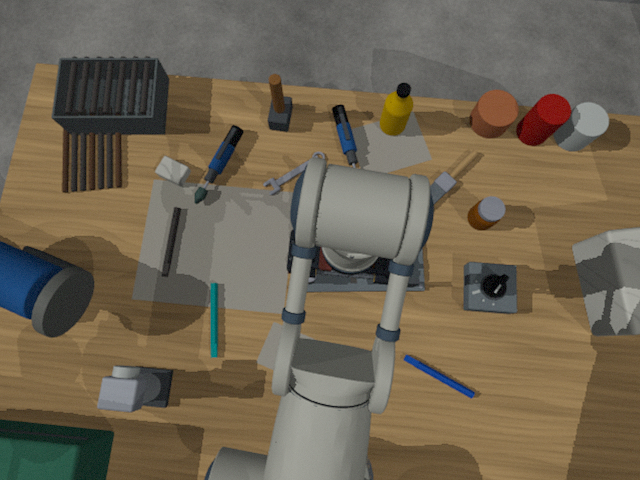

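View pics/w8.png

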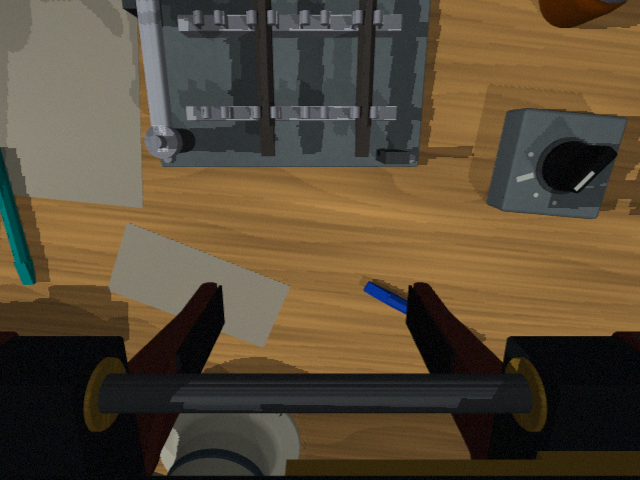

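Bays 1 and 3 are seated and the grinder is unmoved at (203,193). Third chisel goes to bay 2. The open fingers would hit its neighbours, so I'll rest it on the clip lips, open above the neighbours, and press with closed fingers.

```bash
python3 - <<'E'
from pp import *
L=look("t9"); c=max(L,key=lambda c:c[0][1]); assert c[0][1]>.39; pick(c,0,.0125); over(2); inhand("w9",0)
E
```

```text
seen [0.494  0.4048] -0.029 0.168
gap 0.015838631478329625 ee [0.494  0.406  0.0126]
lifted gap 0.015366659262406436 F [-0.31  0.18 -1.75] M [ 0.019  0.084 -0.025]
over gap 0.015470333774900535 F [ 0.57  0.27 -1.7 ] M [0.012 0.05  0.013] t 65.1083
0.025 y -0.1 ztop 2.6 789
0.035 y 0.2 ztop 2.5 838
0.045 y 0.2 ztop 2.5 873
0.055 y 0.4 ztop 2.5 928
0.065 y 0.4 ztop 2.5 995
0.075 y 0.4 ztop 2.4 1044
0.085 y 0.3 ztop 2.5 558
far end x 0.08486248430213345
```

```bash
python3 - <<'E'
from pp import *
press(2,[.085,.074,.072,.070,.069,.068,.067],flim=4)
print(state()["ee_pos"],state()["finger_gap"])
gripper_open(); hold(.2); w=rk(0,-.03); move_l([w[0],w[1],.16],.12); print(state()["time"])
seated("w10")
E
```

```text
z,Fz,Fxy [(0.085, -0.8, 1.4), (0.074, -0.7, 1.3), (0.072, -0.8, 0.8), (0.07, -1.3, 1.2), (0.069, -0.0, 0.3), (0.068, 1.5, 1.1), (0.067, 7.2, 3.5)]
[ 0.52172804 -0.0759883   0.06806118] 0.015543012508432577
69.7833
0 -0.065 ztop 0.0124 0 -0.02 ztop 0.0123 0 0.02 ztop 0.0124 0 0.065 ztop 0.0123 
1 -0.065 ztop 0.0536 1 -0.02 ztop 0.0555 1 0.02 ztop 0.0555 1 0.065 ztop 0.0543 x span [-0.0845  0.0562]
2 -0.065 ztop 0.0695 2 -0.02 ztop 0.0714 2 0.02 ztop 0.0713 2 0.065 ztop 0.012 
3 -0.065 ztop 0.0537 3 -0.02 ztop 0.0554 3 0.02 ztop 0.0555 3 0.065 ztop 0.0542 x span [-0.0855  0.0562]
```

View pics/w10.png

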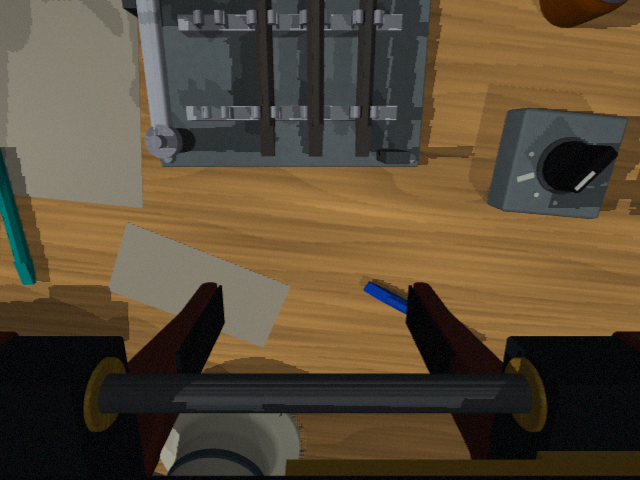

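It rests level on the lips at 71 mm, between the seated two. Pressing with closed fingers.

```bash
python3 - <<'E'
from pp import *
close(); w=rk(0,-.03); move_to([w[0],w[1],.13],Q(RA)); move_l([w[0],w[1],.09],.1)
press(2,[.084]+list(np.arange(.082,.0595,-.002)),flim=22)
print(state()["ee_pos"])
move_l([w[0],w[1],.16],.12); seated("w11"); print(state()["time"])
E
```

```text
z,Fz,Fxy [(0.084, -1.6, 1.3), (0.082, -1.8, 1.7), (0.08, -0.9, 1.2), (0.078, 4.1, 2.7), (0.076, 1.3, 2.7), (0.074, 3.4, 4.4), (0.072, -0.9, 1.0), (0.07, -1.4, 1.3), (0.068, -0.8, 0.7), (0.066, -1.5, 0.7), (0.064, 1.8, 1.4), (0.062, 10.1, 5.0), (0.06, 18.5, 9.9)]
[ 0.52190907 -0.07623431  0.06404225]
0 -0.065 ztop 0.0123 0 -0.02 ztop 0.0124 0 0.02 ztop 0.0124 0 0.065 ztop 0.0125 
1 -0.065 ztop 0.0537 1 -0.02 ztop 0.0558 1 0.02 ztop 0.0555 1 0.065 ztop 0.0545 x span [-0.0845  0.0561]
2 -0.065 ztop 0.0545 2 -0.02 ztop 0.0557 2 0.02 ztop 0.0556 2 0.065 ztop 0.0552 x span [-0.0833  0.0562]
3 -0.065 ztop 0.0536 3 -0.02 ztop 0.0556 3 0.02 ztop 0.0556 3 0.065 ztop 0.0546 x span [-0.0854  0.0561]
78.5083
```

View pics/w11.png

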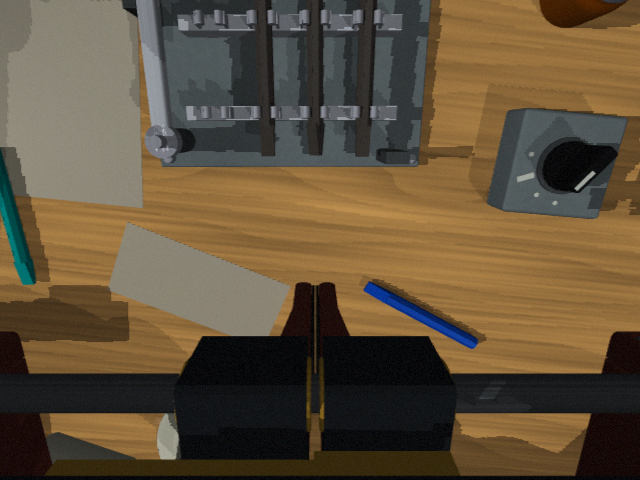

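All three are seated with tops at 55.6 mm. Pushing the bar back.

```bash
cat > s2.py <<'E'
from pp import *
p,q=push_pose(1.571,.042,side=1); move_to([p[0],p[1],.20],q); move_l(p,.15)
f0=state()["ft_force"]
for th in np.arange(1.53,.10,-.09):
    p,q=push_pose(th,.021,side=1); move_l(p,.15,q)
print(th,state()["ft_force"]-f0, state()["time"])
for k in range(20):
    th-=.0125; p,q=push_pose(th,.021,side=1); move_l(p,.04,q); f=state()["ft_force"]-f0
    if th<.03: print(round(th,3),np.round(f,1))
    if np.linalg.norm(f[:2])>10: break
hold(.3)
p,q=push_pose(th,.05,side=1); move_l(p,.12,q); move_l([p[0],p[1],.25],.25)
w=rk(-.14,-.12); move_to([w[0],w[1],.33],Q(RA)); d=snap("wrist","w12"); print(state()["time"])
P=cloud(d); rel=(P[...,:2]-RX)@R2(RA); z=P[...,2]
post=(z>.098)&(z<.12)&(abs(rel[...,1])<.16)&(abs(rel[...,0])<.12); c=rel[post].mean(0); print(c, post.sum(),"theta",np.arctan2(c[0]+.07,-(c[1]-.12)))
E
python3 s2.py
```

```text
0.17999999999999883 [ 0.58052165  0.47666594 -0.5286408 ] 85.4917
0.03 [1.  0.4 0.2]
0.017 [0.8 1.  0.1]
0.005 [ 0.7 -0.6 -0.7]
-0.008 [ 8.6  0.8 -3.6]
-0.02 [19.1  1.6 -8. ]
91.6167
[-0.06954419 -0.11986223] 262 theta 0.0019002921693030376
```

View pics/w12.png

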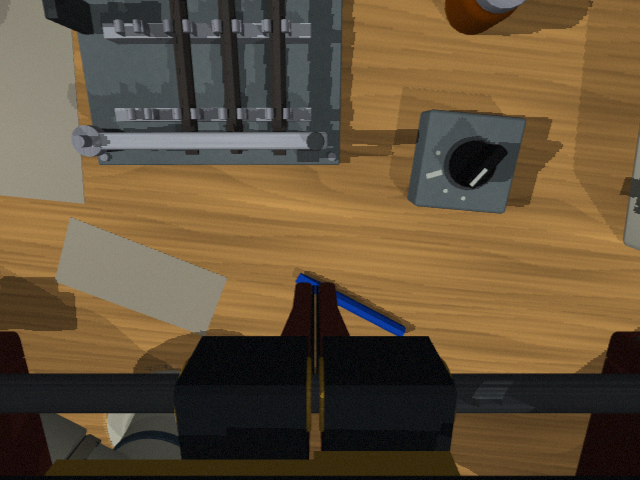

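The bar is at θ≈0.002, lying across the chisels. Selector next: crop and measure. In w12 the marks are dots at (463,198), (445,190) and (438,153), with the long bar at (433,174).

```bash
cat > sel.py <<'E'
from fit import *
def selector(d,v=True):
    P=cloud(d); z=P[...,2]; f=d["frame"]
    near=(np.hypot(P[...,0]-.475,P[...,1]+.355)<.13)
    box=near&(z>.041)&(z<.049); r=cv2.minAreaRect((P[box][:,:2]*1000).astype(np.float32))
    g=near&(z>.084)&(z<.097); G=(P[g][:,:2]*1000).astype(np.float32); rg=cv2.minAreaRect(G)
    C,vec,_=cv2.PCACompute2(G.astype(np.float64),None)
    wh=near&(z>.08)&(f.min(2)>110)
    wm=near&(z>.040)&(z<.050)&(f.min(2)>120)
    n,l,s,c=cv2.connectedComponentsWithStats(wm.astype(np.uint8))
    ang=np.arctan2(vec[0,1],vec[0,0])
    w=P[wh][:,:2].mean(0) if wh.sum() else None
    c0=np.array(rg[0])/1000
    if w is not None and (w-C[0]/1000)@vec[0]<0: ang+=np.pi
    if v:
        print("box",r,"n",box.sum()); print("grip rect",rg,"mean",C[0],"axis ang of pointer",ang,"white",w,wh.sum())
        for i in range(1,n):
            if s[i,4]>=3: q=P[l==i].mean(0); print("mark",s[i,4],c[i].round(),q.round(4),"dir",np.arctan2(q[1]-c0[1],q[0]-c0[0]).round(3))
    return c0,ang
E
python3 - <<'E'
from sel import *
for n in ("w12","t8","w11"):
    print(n); d=load(n+".npz"); selector(d)
d=load("w12.npz"); cv2.imwrite("pics/selc.png",cv2.resize(d["frame"][100:225,400:540],None,fx=5,fy=4.6,interpolation=cv2.INTER_CUBIC))
E
```

```text
w12
box ((501.9033203125, -350.551025390625), (205.51220703125, 109.6171875), 0.8910523056983948) n 7183
grip rect ((517.8527221679688, -347.42559814453125), (173.4050750732422, 38.55278396606445), 3.603037118911743) mean [ 467.87046484 -349.15442614] axis ang of pointer 0.05237767065300204 white [ 0.53501929 -0.34058324] 183
mark 13 [438. 152.] [ 0.4622 -0.3131  0.0451] dir 2.589
mark 83 [434. 174.] [ 0.438  -0.3135  0.0451] dir 2.74
mark 16 [445. 190.] [ 0.4203 -0.3304  0.0449] dir 2.969
mark 14 [463. 198.] [ 0.4137 -0.3527  0.0452] dir -3.091
t8
box ((498.5478515625, -350.44598388671875), (200.51846313476562, 111.12640380859375), 0.9169313907623291) n 1721
grip rect ((517.892333984375, -349.7428283691406), (172.9952850341797, 36.981380462646484), 1.9227666854858398) mean [ 467.17887242 -349.17534005] axis ang of pointer 0.03666902839298739 white [ 0.53380308 -0.34121684] 19
mark 22 [476. 292.] [ 0.4384 -0.3141  0.0463] dir 2.72
mark 5 [483. 300.] [ 0.4211 -0.3307  0.0478] dir 2.948
mark 3 [493. 304.] [ 0.4153 -0.3536  0.0448] dir -3.104
w11
box ((499.71734619140625, -351.0382995605469), (201.2351837158203, 110.77870178222656), 0.5717976093292236) n 7853
grip rect ((454.0849304199219, -351.13873291015625), (15.064568519592285, 50.27473449707031), 56.13761901855469) mean [ 454.33186158 -349.92394427] axis ang of pointer 2.558144843575055 white [ 0.44319077 -0.34510048] 86
mark 14 [531. 154.] [ 0.4625 -0.3132  0.0453] dir 1.352
mark 95 [525. 177.] [ 0.438  -0.3132  0.0452] dir 1.973
mark 17 [536. 194.] [ 0.4205 -0.3305  0.0448] dir 2.591
mark 15 [554. 203.] [ 0.4138 -0.3532  0.0446] dir -3.092
```

View pics/selc.png

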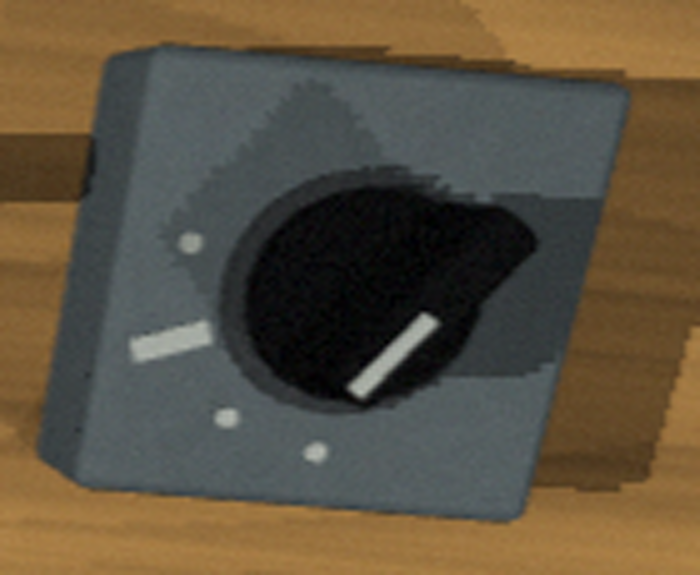

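```bash
python3 - <<'E'
from fit import *
d=load("t0.npz" if False else "top0.npz"); P=cloud(d); k=(P[...,2]>.078)&(P[...,2]<.092)&(P[...,0]>.51)&(P[...,0]<.68)&(P[...,1]<-.27)&(P[...,1]>-.42)
print(cv2.minEnclosingCircle((P[k][:,:2]*1000).astype(np.float32)))
c=np.array([.4541,-.3511]); j=P[k][:,:2]
for a in (-.567,-1.2):
    y=np.array([np.sin(a),-np.cos(a)]); x=np.array([np.cos(a),np.sin(a)])
    print(a,[np.linalg.norm(c+s*y*.0575+t*x*.0125-np.median(j,0))-.033 for s in (1,-1) for t in (1,-1)])
E
```

```text
((627.27490234375, -333.0516662597656), 30.292743682861328)
-0.567 [np.float64(0.172960579985488), np.float64(0.18875156177732322), np.float64(0.09957904522612032), np.float64(0.1229846078169031)]
-1.2 [np.float64(0.19383558482215477), np.float64(0.19874349602566801), np.float64(0.08121869563934297), np.float64(0.09067932665624719)]
```

Jar is well clear. The pointer is at 2.56, i.e. knob position 0.6. The target is the long bar at direction 1.973, so turn 0.6 rad clockwise.

```bash
python3 - <<'E'
from pp import *
c=[.4541,-.3511]; a0=2.575-np.pi; a1=1.973-np.pi-.04
print(inverse_kinematics([*c,.071],Q(a1)))
gripper_open(); move_to([*c,.17],Q(a0)); move_l([*c,.071],.12); close(); hold(.2)
s=state(); print("gap",s["finger_gap"],s["ft_force"].round(1),s["moment"].round(2))
for t in np.linspace(0,1,7)[1:]:
    move_l([*c,.071],.05,Q(a0+t*(a1-a0))); s=state(); print(round(t,2),s["ft_force"].round(1),s["moment"].round(2))
hold(.2); gripper_open(); hold(.2); move_l([*c,.19],.15)
w=rk(-.14,-.03); move_to([w[0],w[1],.30],Q(RA)); hold(.3); snap("wrist","w13"); snap("top","t13"); print(state()["time"])
from sel import *
selector(load("w13.npz"))
E
```

```text
[-7.17438540e-01  4.92874216e-02  1.55762547e+00 -4.44089210e-16
  1.53467977e+00  2.06195044e+00]
gap 0.013710375433999325 [-2.1 -5.4 -0.3] [-0.76  0.47 -0.13]
0.17 [-1.4 -3.9 -1.4] [-0.69  0.43  0.02]
0.33 [-3.  -4.6 -1.5] [-0.7   0.44  0.07]
0.5 [-1.8 -4.5 -0.6] [-0.79  0.48 -0.05]
0.67 [-2.  -5.2 -1.3] [-0.83  0.4  -0.11]
0.83 [-2.1 -4.8 -1.2] [-0.84  0.4  -0.07]
1.0 [-1.7 -4.6 -0.8] [-0.77  0.33  0.09]
101.875
box ((499.5029602050781, -350.6269226074219), (201.10446166992188, 110.87905883789062), 0.6502048373222351) n 8021
grip rect ((453.701171875, -351.3663330078125), (14.827035903930664, 50.93642807006836), 21.584575653076172) mean [ 454.29696744 -349.95584262] axis ang of pointer 1.955096248501114 white [ 0.4490169  -0.34002191] 82
mark 9 [530. 153.] [ 0.4623 -0.3132  0.0452] dir 1.349
mark 89 [524. 176.] [ 0.4381 -0.3134  0.0449] dir 1.961
mark 15 [535. 194.] [ 0.4206 -0.3304  0.0445] dir 2.577
```

View pics/w13.png

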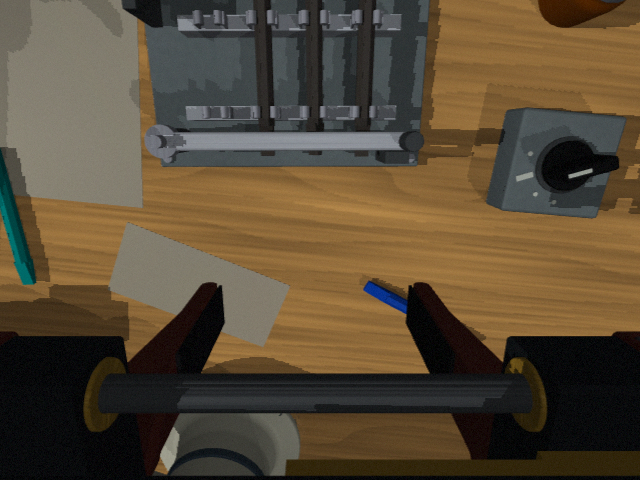

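View pics/t13.png

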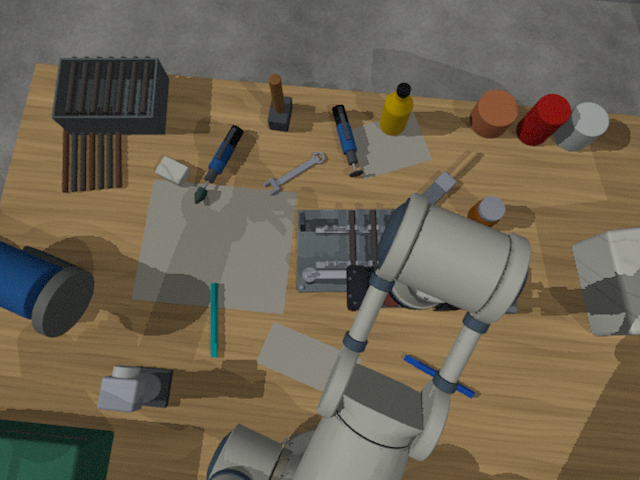

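The pointer (1.955) lines up with the long white bar (1.961). One final check of the chisels and bar, then hand in.

```bash
python3 - <<'E'
from pp import *
seated("w14"); d=load("w14.npz"); P=cloud(d); rel=(P[...,:2]-RX)@R2(RA); z=P[...,2]
post=(z>.098)&(z<.12)&(abs(rel[...,1])<.16)&(abs(rel[...,0])<.12); c=rel[post].mean(0); print("theta",np.arctan2(c[0]+.07,-(c[1]-.12)))
hold(.5); print(state()["time"]); print(job_done())
E
```

```text
0 -0.065 ztop 0.0782 0 -0.02 ztop 0.0124 0 0.02 ztop 0.0124 0 0.065 ztop 0.0124 
1 -0.065 ztop 0.078 1 -0.02 ztop 0.0556 1 0.02 ztop 0.0556 1 0.065 ztop 0.055 x span [-0.0846  0.0568]
2 -0.065 ztop 0.0779 2 -0.02 ztop 0.0557 2 0.02 ztop 0.0557 2 0.065 ztop 0.0556 x span [-0.0834  0.0568]
3 -0.065 ztop 0.0779 3 -0.02 ztop 0.0554 3 0.02 ztop 0.0554 3 0.065 ztop 0.0551 x span [-0.0855  0.057 ]
theta 0.0020528530208560095
102.675
the job is handed in; nothing more can be done
None
```

I did the whole job and handed it in at about 103 s of the 210 s allowed. `job_done()` gives no verdict, so success rests on my own checks below.

**What I did**
- **Bar out:** I swung the air bar out to its stop; contact there was 11 N.
- **Chisels:** Three were present. I snapped them into bays 1, 3 and 2, in that order, with their edges on the bar's side. The bay 2 chisel was laid on the clip lips and pressed down with closed fingers, because open fingers would have hit its neighbours.
- **Bar back:** I pushed the bar back across the chisels to its other stop, with 19 N contact.
- **Selector:** I turned the knob from 0.6 to 1.2.

**Last checks**
- **Seating:** All three chisel tops are at 55.4–55.7 mm, where a fully seated one should be 56 mm, and level. Each is centred within about 2 mm along its length.
- **Bar:** It reads about 0.002 rad.
- **Selector:** The pointer is at 1.955 and the white bar mark at 1.961.
- **Bystanders:** By eye, the grinder, spanner, jar and offcut looked unmoved in the last top view. The arm partly hid the brush. I did not measure their displacement.

**What went wrong on the way**
- My first attempt at the bar push stopped at a wrist-joint limit. I repositioned and restarted it.
- One chisel was knocked towards the grinder mid-run. I picked it up at its new place; the arm was hiding the chisel I had meant to take next.
- My first selector readings, including those from the picture meant for it, were spoiled by the jar falling inside the measuring area. I used a cleaner picture instead.

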